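# Wind up the spring of a tool balancer

### The job

The spring tool balancer lying on the bench has been serviced and its spring is slack. Wind the spring up clockwise with the butterfly key, in as many part turns as it takes (the ratchet holds it while you take a fresh grip), until the pointer stays between the two long raised ribs on the dial. Do not wind it past the second rib, and leave the loose things round it where they are.

Things in the scene. Friction and masses are not known exactly. Their poses are not given: they have to be found in the camera images.
- balancer: spring tool balancer, fixed, lying face up: grey round body 188 mm across on a dark bolted base plate 176 x 236 x 10 mm. Origin: centre of the plate's underside, under the key's axis; z up; +y to the suspension shackle (out to 155 mm), -y to the cable nozzle (to 158 mm). Scale on the +x half of the dial (seen from above the pointer runs clockwise from +y over +x to -y), ratchet pawl on the -x half
- dial_centre (a point): centre of the aluminium dial face, on the key's axis, 58 mm above the bench; axes as the balancer's. The dial's rim stands 4 mm higher, 94 mm from the centre
- key_grip (a point): grip point of the butterfly winding key: on its axis, 100 mm above the bench; turns with the key. The flat wing lies along this point's x axis: 70 mm long, 12 mm thick (along y: grip across this), lobes from 84 to 116 mm above the bench, middle from 85 to 111 mm; z up. Below it a hub (21 mm diameter) and a ratchet wheel (84 mm diameter, top 72 mm above the bench)
- winding_key (a joint): angle of the key, rad, growing clockwise seen from above (winding). At 0, slack, the wing lies along the balancer's x axis; stop at 7.8. The spring pulls back (0.06 to 0.2 N m); a ratchet of 18 teeth holds the key at every 0.349 rad, so on release it drops back by up to one tooth
- load_pointer (a joint): angle of the pointer on the dial, rad, clockwise: one third of the key's angle. At value p it points 1.25 - p counter-clockwise from the balancer's x axis; tip 80 mm from the centre. First long raised rib at 1.75, second at 2.15 (key at 5.25 and 6.45); ribs lie 62 to 84 mm from the centre
- pawl (a joint): sprung ratchet pawl, on the -x side of the wheel: 0 = fully in a tooth gap, about 0.12 when riding over a tooth tip
- screw_tray: grey tray with screws, 87 x 130 x 44 mm, loose; origin at the centre of its underside; leave it alone
- hex_key: hex key 34 x 124 x 9 mm, loose, lying flat; leave it alone
- grease_tin: round tin, 72 mm diameter, 40 mm high, loose; origin at the centre of its underside; leave it alone

How it is judged (in metres and radians):
At the end, for the whole second after the job is handed in: The pointer rests between the two long ribs (pointer joint between 1.74 and 2.16 rad), the key is released, at rest and held by the pawl (pawl below 0.15 rad), and tray, hex key and tin are within 20 mm of where they stood (value of joint load_pointer between 1.74 and 2.16 rad and value of joint pawl below 0.15 rad and velocity of joint winding_key between -0.1 and 0.1 rad/s and distance of each of screw_tray, hex_key, grease_tin from where it was at the start of the episode below 0.02 m); the robot touches nothing.
It fails at once if the spring is wound past the second long rib (value of joint load_pointer above 2.2 rad).
It fails at once if the tray, the hex key or the tin is pushed out of its place (distance of any of screw_tray, hex_key, grease_tin from where it was at the start of the episode above 0.02 m).
It also fails if it takes over 72 s, if anything falls off the work surface, if the arm or the gripper's body presses on something with over 40 N, if the wrist force passes 120 N, or if a joint passes its speed limit or range.

### The arm

A 7-joint arm with a two-finger parallel gripper is mounted at the origin on a cart in front of the work surface, level with it; the furniture and walls round the work are solid. World frame = base frame: x ahead of the robot, y to its left, z up, the work surface at z = 0. Lengths are in mm, angles in rad, forces in N, time in s.
With the tool pointing down it reaches from about 425 to 825 mm from the base axis. Payload 3.6 kg.
Tool frame: the origin (TCP) lies at the very end of the fingers, on their centre line; the grasp point (between the pads) lies 19 mm behind it (manip.grip_depth is the distance from the TCP to the grasp point, in mm); z points along the fingers, y is the line along which they close (so a half turn about z gives the same grasp; the last joint's range is limited). The gripper opens to 93 mm and grips with 3 to 60 N. Pads are 15 mm wide; open, the fingers measure 128 mm over their backs; the gripper's body (75 mm by 188 mm) begins 65 mm behind the grasp point.
Start: joints at [1.077, 0.615, -0.013, 1.423, 0.008, 1.103, -0.04], TCP at [292.526, -580.422, 218.64] pointing down, gripper open.
Joint ranges: [-3.12, 3.12], [-0.3, 2.06], [-1.34, 1.32], [0.26, 2.42], [-1.36, 4.5], [0.01, 1.98], [-2.84, 2.84]. Speed limits (rad/s): [2.79, 2.79, 3.14, 3.14, 3.14, 3.14, 3.14].

### API

Orientations are given as a unit quaternion [w, x, y, z].
In Python, from bench import readout, eyes, job, manip gives the robot as it stands. The module is installed in compiled form; this text tells all that it offers.
- The arm moves only by the tool jog_arm, never from a script. Its argument "moves" is a list that holds one entry, the list of rows, each a list of 6 numbers: the shift along the tool's x, y, z in cm, then the turn, a rotation vector about the tool's x, y, z in rad. In form: [[[tx, ty, tz, ax, ay, az], ...]]. A call has 1 to 8 rows; each row is the pose to reach, as a shift and turn from the pose commanded when the call began, along the tool's axes at that moment; what a row does not reach only later rows make up. A row lasts 1/12 s, in which the tool goes at most 41.7 mm and 7.16 degrees, less where a joint would pass 70% of its speed; a pose out of reach is approached as far as the arm can. A call with a gripper value outside its range is refused whole. "jaw" is the finger opening in cm, from 0 to 9.3, set as the call begins (left out, the last holds). The fingers move at their own pace and stop on an object; the grip force is fixed at half the most. Time passes only in rows, so rows that repeat a pose let the fingers close. It gives the time, the measured TCP pose, the force, the opening and the grip force at its end, in the units of the state.
- readout.state(): the state, without advancing time (a new reading comes with each control period).
- eyes.get_image(name): name is "scene" or "top" or "wrist"; returns a dict with "frame" (400x640x3 uint8, red, green, blue), "K" (3x3 intrinsics, pixels), "k1" (the pictures are not rectified: a ray, as slopes to the right and down, at radius r is drawn at 1 + k1 r^2 times it, then the intrinsics apply), "cam_to_world" (4x4, takes a point from camera to world coordinates). Camera axes: x right, y down, z forward; pixel columns grow to the right and rows downward; lengths in mm; the calibration is good to about 2 mm. A picture is of the moment at which its call begins. There is no depth.
- job.sign_off(): hands the job in; it is judged then, once.
The state is a dict: "t": time; "qpos": joint angles; "joint_velocities": joint speeds; "joint_efforts": joint torques, N m; "eef_pos": TCP position; "eef_rot": TCP orientation; "contact_force": force on the tool from outside, world axes, zero at the start; "moment": the same for the moment, N m; "gripper_width": finger opening in mm; "grasp_force": force on a finger pad.
Only numpy, scipy, OpenCV 4.12 (cv2) and the standard library are available. Lean on these libraries where they do the work, as an engineer would, in place of code of your own. Each camera call takes 0.05 s, during which the arm holds its last target. There are 200 camera calls.

## Working session

There is one attempt and no reset: what is moved stays moved. The work goes in short steps, Python scripts to look and compute and a tool call to move; the robot and the scene stay as the last step left them, time stands still between calls to the robot, and variables do not carry over. Pictures are saved under pics/ and viewed, at most 10 in all, crops included, and the job is handed in when it is done.

Besides the shell and the picture viewer there is one more tool, called after "Emit:" as name(argument=value, ...), one argument or row to a line, values as JSON. jog_arm: Moves the arm, as the interface text tells. Its arguments: {"type":"object","properties":{"moves":{"type":"array","items":{"type":"array","items":{"type":"array","items":{"type":"number"}}}},"jaw":{"type":"number"}},"required":["moves"]}

```bash
mkdir -p pics
cat > h.py <<'E'
from bench import readout, eyes, job, manip
import numpy as np, cv2
from scipy.spatial.transform import Rotation as R
def get(n):
    d=eyes.get_image(n); return d
def save(d,f): cv2.imwrite('pics/'+f,d['frame'][:,:,::-1])
def ray(d,u,v):
    K=d['K'];x=np.array([(u-K[0,2])/K[0,0],(v-K[1,2])/K[1,1]]);p=x.copy()
    for _ in range(30): p=x/(1+d['k1']*(p@p))
    T=d['cam_to_world'];return T[:3,3],T[:3,:3]@np.array([p[0],p[1],1])
def onz(d,u,v,z):
    o,r=ray(d,u,v);return o+r*(z-o[2])/r[2]
def proj(d,P):
    T=np.linalg.inv(d['cam_to_world']);q=T[:3,:3]@np.array(P,float)+T[:3,3];p=q[:2]/q[2];p=p*(1+d['k1']*(p@p))
    return d['K'][:2,:2]@p+d['K'][:2,2]
E
python3 - <<'E'
from h import *
a=get('top');b=get('scene');save(a,'top0.png');save(b,'scene0.png')
print(readout.state());print(a['cam_to_world'],a['K'],b['cam_to_world'][:3,3])
E
```

```text
{'t': 0.1, 'qpos': array([ 1.07746989,  0.61581544, -0.01261218,  1.42471777,  0.00810787,
        1.10344681, -0.04040331]), 'joint_velocities': array([ 0.00260089, -0.00280417,  0.00021444, -0.00343739, -0.00010041,
       -0.00095976, -0.00160762]), 'joint_efforts': array([ 1.34966158e-03, -4.60035574e+01,  2.09947214e-01, -1.66241741e+01,
       -6.11936837e-02,  1.69777247e-02,  1.39342756e-04]), 'eef_pos': array([ 292.21739611, -579.80515448,  217.60856419]), 'eef_rot': array([-1.13212239e-03,  9.72874749e-01,  2.31329541e-01, -2.89393026e-04]), 'contact_force': array([ 0.00864789, -0.63314226,  0.12809696]), 'moment': array([-0.0599487 , -0.0179584 ,  0.07957437]), 'grasp_force': 0.0, 'gripper_width': 93.26131946262296}
[[-2.35247133e-02 -9.81307906e-01  1.91000999e-01  4.11143193e+02]
 [-9.99611554e-01  2.02328662e-02 -1.91669348e-02 -1.66226366e+01]
 [ 1.49441670e-02 -1.91377702e-01 -9.81402694e-01  1.26827805e+03]
 [ 0.00000000e+00  0.00000000e+00  0.00000000e+00  1.00000000e+00]] [[520.06355743   0.         318.7696553 ]
 [  0.         520.06355743 195.7042264 ]
 [  0.           0.           1.        ]] [104.44614231 571.43082828 471.26464662]
```

View pics/top0.png

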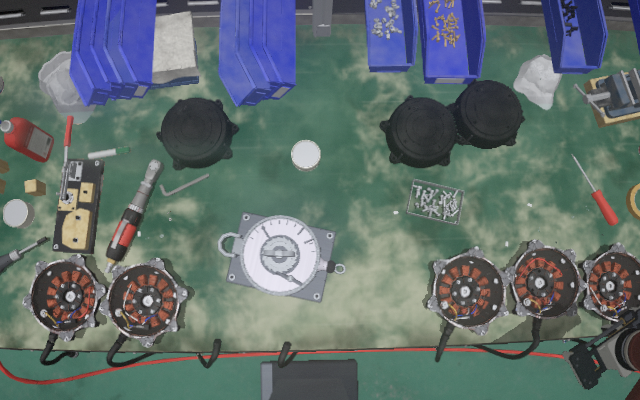

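View pics/scene0.png

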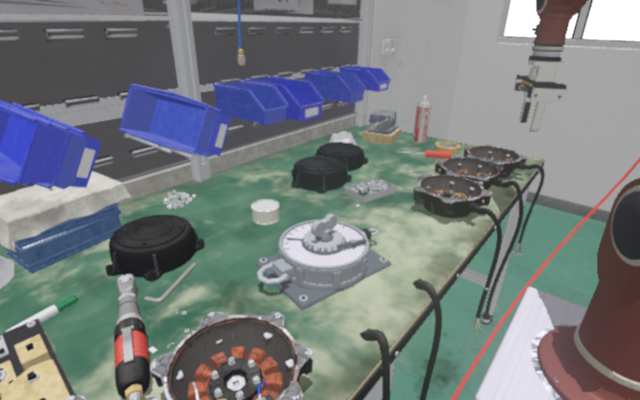

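The top view shows the balancer near (282,257), with the shackle at (227,246), the nozzle at (340,268), the tin at (305,155), the hex key at (185,185) and the tray at (436,201). Next I'll measure it and zoom in.

Run:
```python
from h import *
a=get('top');f=a['frame']
c=f[195:315,210:360];cv2.imwrite('pics/crop0.png',cv2.resize(c,None,fx=5,fy=5,interpolation=cv2.INTER_CUBIC)[:,:,::-1])
g=cv2.cvtColor(f,cv2.COLOR_RGB2HSV)
# dial: bright low saturation
m=((g[...,1]<40)&(g[...,2]>150)).astype(np.uint8);m[:200]=0;m[310:]=0;m[:,:215]=0;m[:,350:]=0
m=cv2.morphologyEx(m,cv2.MORPH_OPEN,np.ones((5,5)))
cs,_=cv2.findContours(m,cv2.RETR_EXTERNAL,cv2.CHAIN_APPROX_NONE);k=max(cs,key=cv2.contourArea)
pts=np.array([onz(a,*p[0],62)[:2] for p in cv2.convexHull(k)],np.float32)
print('circle',cv2.minEnclosingCircle(pts),cv2.fitEllipse(pts))
for n,u,v,z in [('shackle',222,246,20),('nozzle',344,269,30),('tin',305,155,40),('hex',185,185,5),('tray',436,201,20)]: print(n,onz(a,u,v,z).round(0))
```

```text
circle ((465.1116027832031, 27.222068786621094), 155.212890625) ((447.3927307128906, 32.11362075805664), (264.8416748046875, 322.3021545410156), 125.31501770019531)
shackle [535. 195.  20.]
nozzle [474. -96.  30.]
tin [752.  -9.  40.]
hex [691. 292.   5.]
tray [ 635. -330.   20.]
```

View pics/crop0.png

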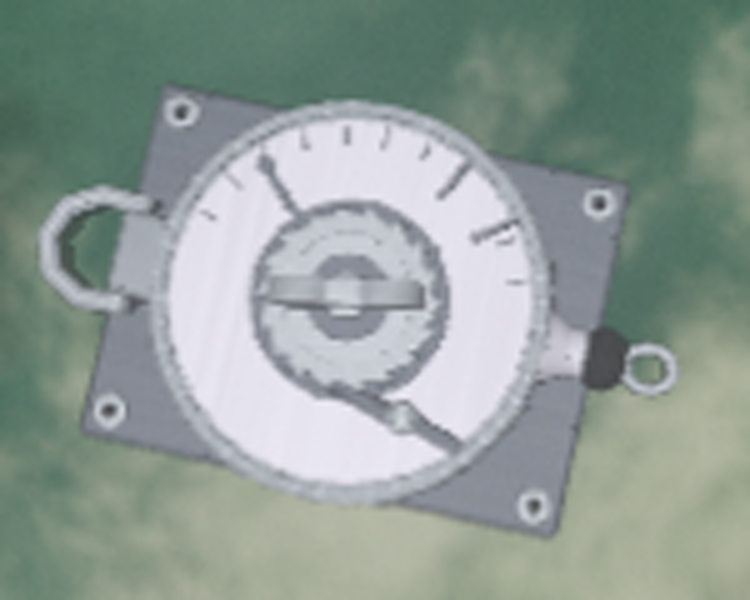

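The ribs are visible at crop (453,182) and (492,231). The pointer tip is at (265,160), which gives p≈0.47 and key≈1.4 rad. Next I'll work out the world pose and the approach.

```bash
cat >> h.py <<'E'
def rel(P,Q):
    "shift cm / rotvec in the current tool frame to reach TCP P with tool y at world angle Q (tool down)"
    s=readout.state();q=s['eef_rot'];r=R.from_quat(np.r_[q[1:],q[0]])
    t=R.from_matrix(np.array([[-np.sin(Q),np.cos(Q),0],[np.cos(Q),np.sin(Q),0],[0,0,-1]]).T)
    return r.inv().apply(np.array(P)-s['eef_pos'])/10,(r.inv()*t).as_rotvec()
E
python3 - <<'E'
from h import *
a=get('top');w=lambda x,y,z:onz(a,210+x/5-.4,195+y/5-.4,z)
print('rim',w(352,301,62), 'diam',[np.linalg.norm(w(152,301,62)-w(552,301,62)),np.linalg.norm(w(352,100,62)-w(352,503,62))])
B=[w(x,y,10) for x,y in [(180,111),(599,203),(534,506),(109,410)]]
print('plate c',np.mean(B,0)); yv=B[0]-B[1]+B[3]-B[2]; yaw=np.arctan2(yv[1],yv[0])-np.pi/2;xv=B[0]-B[3]+B[1]-B[2];print('yaw',yaw,np.arctan2(xv[1],xv[0]))
c=np.mean(B,0)
e1,e2=w(258,291,100),w(425,293,100);print('wing',(e1+e2)/2,np.linalg.norm(e1-e2),np.arctan2(*(e1-e2)[[1,0]]))
c[2]=60;t=w(265,160,60)-c;print('tip r',np.hypot(*t[:2]),'p',1.25-(np.arctan2(t[1],t[0])-yaw))
wa=np.arctan2(*(e1-e2)[[1,0]]);print('key',yaw-wa+np.pi)
for z in (240,):print(rel([*((e1+e2)/2)[:2],z],wa-np.pi/2))
E
```

```text
rim [508.37113909  52.87056777  62.        ] diam [np.float64(185.53119739543857), np.float64(186.92972854593302)]
plate c [509.90262083  54.54239248  10.        ]
yaw -0.2385561470562989 -0.23470454548966035
wing [509.42368804  55.37461151 100.        ] 75.03113672664168 1.5390676432653054
tip r 75.90045522210833 p 0.4797138312211582
key 1.3639688632681888
(array([ 47.98652412, -46.9719361 ,  -2.13362401]), array([-1.42508105e-03, -8.16820712e-04, -1.07220571e+00]))
```

Emit:
jog_arm(
  moves=[
    [[3.5, -3.4, -0.2, 0, 0, -0.12], [6, -5.9, -0.3, 0, 0, -0.24], [9, -8.8, -0.5, 0, 0, -0.36], [12, -11.7, -0.6, 0, 0, -0.48], [15, -14.7, -0.8, 0, 0, -0.6], [18, -17.6, -1, 0, 0, -0.72], [21, -20.5, -1.2, 0, 0, -0.84], [24, -23.5, -1.5, 0, 0, -0.96]],
  ],
  jaw=5,
)

```text
t: 0.87
eef_pos: [400.3, -263.4, 233.6]
eef_rot: [0.0, 0.754, 0.657, -0.0]
contact_force: [0.9, 0.3, -0.0]
gripper_width: 50.2
grasp_force: 0.0
```

```bash
python3 -c "
from h import *
print(rel([509,54.5,180],1.52-np.pi/2),readout.state()['qpos'],readout.state()['t'])"
```

```text
(array([32.98313344,  6.38398519,  5.35416662]), array([ 1.02483131e-05,  1.62976842e-04, -8.75180181e-02])) [ 0.77344412  0.34979764 -0.32225937  1.87198891  0.13492029  0.94076139
  0.25137172] 0.8667
```

Emit:
jog_arm(
  moves=[
    [[4, 0.8, 0.6, 0, 0, -0.01], [8, 1.6, 1.3, 0, 0, -0.02], [12, 2.4, 2, 0, 0, -0.03], [16, 3.1, 2.7, 0, 0, -0.04], [20, 3.9, 3.3, 0, 0, -0.05], [24, 4.7, 4, 0, 0, -0.06], [28, 5.5, 4.6, 0, 0, -0.08], [31, 6, 5, 0, 0, -0.09]],
  ],
)

```text
t: 1.53
eef_pos: [504.6, 36.8, 183.1]
eef_rot: [-0.001, 0.725, 0.689, 0.001]
contact_force: [0.1, -0.9, -0.0]
gripper_width: 49.8
grasp_force: 0.0
```

```bash
python3 -c "
from h import *
print(rel([509,54.5,180],1.52-np.pi/2),readout.state()['qpos'],readout.state()['t'])
d=get('wrist');save(d,'w0.png');print(proj(d,[509,54.5,111]),proj(d,[509,90,116]),proj(d,[509,20,116]))"
```

```text
(array([1.79085465, 0.35034433, 0.31292066]), array([ 0.00027786, -0.00175231,  0.00071922])) [ 0.15291106  0.45951505 -0.386019    1.87368419  0.22200278  0.84969708
 -0.39429856] 1.5333
[326.66641011 178.80290685] [324.24592785 126.37500463] [329.07980056 229.14785688]
```

View pics/w0.png

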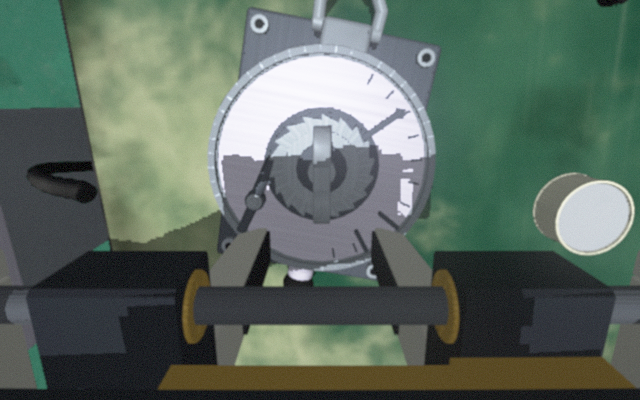

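The wrist view puts the wing at column 321, rows 125–222, about 3–4 mm from the prediction. I'll take the mean, (507.5, 56).

```bash
python3 -c "
from h import *
print(rel([507.5,56,83],1.52-np.pi/2),readout.state()['eef_pos'])"
```

```text
(array([ 1.11279795,  0.11040474, 10.01213963]), array([ 0.00187363, -0.00814234,  0.00975744])) [505.71562635  44.12131904 183.02528581]
```

Emit:
jog_arm(
  moves=[
    [[0, 0, 0, 0, 0, 0], [0, 0, 0, 0, 0, 0], [0, 0, 0, 0, 0, 0]],
  ],
)

```text
t: 1.83
eef_pos: [503.7, 31.0, 183.4]
eef_rot: [0.0, 0.727, 0.687, -0.001]
contact_force: [-0.3, 0.8, -0.7]
gripper_width: 50.0
grasp_force: 0.0
```

```bash
python3 -c "
from h import *
print(rel([507.5,56,83],1.52-np.pi/2),readout.state()['eef_pos'])"
```

```text
(array([ 2.53044548,  0.24720298, 10.03230714]), array([-0.0006039 ,  0.00139717, -0.00566369])) [503.67200211  31.01210737 183.35983598]
```

Emit:
jog_arm(
  moves=[
    [[1.5, 0.15, 1, 0, 0, 0], [2.5, 0.25, 3, 0, 0, 0], [2.5, 0.25, 4.5, 0, 0, 0], [2.5, 0.25, 4.5, 0, 0, 0], [2.5, 0.25, 4.5, 0, 0, 0], [2.5, 0.25, 4.5, 0, 0, 0]],
  ],
)

```text
t: 2.33
eef_pos: [508.4, 56.2, 139.3]
eef_rot: [0.001, 0.727, 0.687, 0.0]
contact_force: [-0.7, -0.6, -0.5]
gripper_width: 49.9
grasp_force: 0.0
```

```bash
python3 -c "
from h import *
d=get('wrist');save(d,'w1.png')
for y in (91,56,21): print(proj(d,[507.5,y,116]))
print(rel([507.5,56,83],1.52-np.pi/2),readout.state()['eef_pos'],readout.state()['qpos'])"
```

```text
[316.28796636 166.75512716]
[320.01852588 228.23987028]
[323.43688214 284.5554101 ]
(array([-0.05521924, -0.11620262,  5.65064135]), array([ 0.00191468,  0.00016741, -0.0055249 ])) [508.58373552  56.5011428  139.50844501] [ 0.08995139  0.5247541  -0.35870567  1.91073741  0.26211438  0.74962152
 -0.4737129 ]
```

View pics/w1.png

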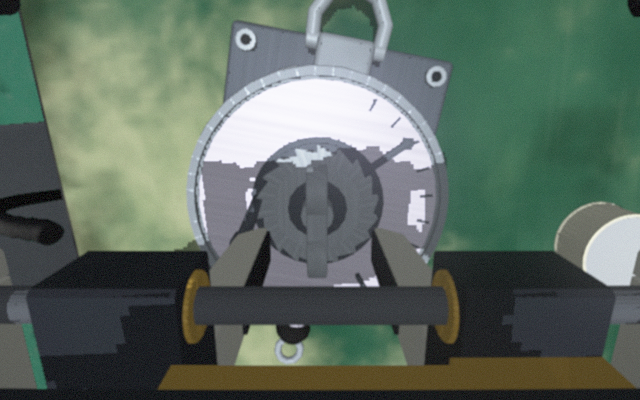

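The wing is now at column 317, rows 163–278, between the fingers and within about 3 mm. I'll descend and close.

Emit:
jog_arm(
  moves=[
    [[0, -0.1, 2.5, 0, 0, 0], [0.05, -0.1, 5, 0, 0, 0], [0.05, -0.1, 5.6, 0, 0, 0], [0.05, -0.1, 5.6, 0, 0, 0], [0.05, -0.1, 5.6, 0, 0, 0]],
  ],
)

```text
t: 2.8
eef_pos: [507.6, 58.1, 83.4]
eef_rot: [0.0, 0.726, 0.688, 0.001]
contact_force: [-0.5, -0.9, 0.4]
gripper_width: 50.2
grasp_force: 0.0
```

Emit:
jog_arm(
  moves=[
    [[0, 0, 0, 0, 0, 0], [0, 0, 0, 0, 0, 0], [0, 0, 0, 0, 0, 0], [0, 0, 0, 0, 0, 0], [0, 0, 0, 0, 0, 0], [0, 0, 0, 0, 0, 0]],
  ],
  jaw=0,
)

```text
t: 3.3
eef_pos: [506.4, 58.3, 82.8]
eef_rot: [-0.0, 0.726, 0.688, -0.0]
contact_force: [-1.8, 0.4, 3.4]
gripper_width: 19.6
grasp_force: 30.0
```

```bash
python3 -c "
from h import *
print(readout.state())"
```

```text
{'t': 3.3, 'qpos': array([ 0.05420993,  0.60789308, -0.31696409,  1.96640499,  0.3136093 ,
        0.61524856, -0.52179458]), 'joint_velocities': array([-0.00025181, -0.00036722,  0.00087898,  0.00078192, -0.00054676,
        0.00141238,  0.0004756 ]), 'joint_efforts': array([ 6.93921279e-02, -3.68004298e+01, -2.47907169e+00, -1.04576996e+01,
        1.08127620e-01, -5.30743841e-01,  2.19569332e-02]), 'eef_pos': array([506.4065861 ,  58.28774155,  82.83964294]), 'eef_rot': array([-2.04029451e-04,  7.25915293e-01,  6.87783985e-01, -3.68364692e-04]), 'contact_force': array([-1.79868388,  0.42120842,  3.42748813]), 'moment': array([-1.02061974e-04,  3.19864118e-01, -4.24919703e-02]), 'grasp_force': 30.002086758613586, 'gripper_width': 19.624142913119844}
```

The opening is 19.6 mm instead of 12, so the tips are probably on the hub top. I'll open, rise 6 mm and regrip.

Emit:
jog_arm(
  moves=[
    [[0, 0, 0, 0, 0, 0], [0, 0, 0, 0, 0, 0], [-0.1, -0.1, -0.6, 0, 0, 0], [-0.1, -0.1, -0.6, 0, 0, 0]],
  ],
  jaw=5,
)

```text
t: 3.63
eef_pos: [506.4, 57.2, 89.2]
eef_rot: [0.0, 0.726, 0.688, 0.001]
contact_force: [1.0, -0.5, -1.3]
gripper_width: 41.9
grasp_force: 0.0
```

Emit:
jog_arm(
  moves=[
    [[0, 0, 0, 0, 0, 0], [0, 0, 0, 0, 0, 0], [0, 0, 0, 0, 0, 0], [0, 0, 0, 0, 0, 0], [0, 0, 0, 0, 0, 0], [0, 0, 0, 0, 0, 0]],
  ],
  jaw=0,
)

```text
t: 4.13
eef_pos: [506.3, 57.3, 88.4]
eef_rot: [0.0, 0.726, 0.688, 0.0]
contact_force: [1.3, -0.1, -1.7]
gripper_width: 18.4
grasp_force: 30.0
```

```bash
python3 -c "
from h import *
s=readout.state();print(s['contact_force'],s['moment'],s['qpos'])"
```

```text
[ 1.3446264  -0.11877763 -1.73628433] [-0.11013739 -0.3491386   0.0557505 ] [ 0.05994673  0.59830214 -0.32178715  1.96398728  0.30904355  0.62557407
 -0.51595856]
```

Emit:
jog_arm(
  moves=[
    [[0, 0, 0, 0, 0, 0.11], [0, 0, 0, 0, 0, 0.22], [0, 0, 0, 0, 0, 0.33], [0, 0, 0, 0, 0, 0.44], [0, 0, 0, 0, 0, 0.55], [0, 0, 0, 0, 0, 0.66], [0, 0, 0, 0, 0, 0.77], [0, 0, 0, 0, 0, 0.77]],
  ],
)

```text
t: 4.8
eef_pos: [507.4, 56.7, 88.5]
eef_rot: [0.001, 0.931, 0.364, 0.001]
contact_force: [3.5, -1.4, -3.5]
gripper_width: 17.8
grasp_force: 30.0
```

```bash
python3 -c "
from h import *
s=readout.state();print(s['contact_force'],s['moment'],s['qpos'])
a=get('top');b=get('wrist');f=cv2.resize(a['frame'][195:315,210:360],(500,400),interpolation=cv2.INTER_CUBIC)
cv2.imwrite('pics/t1.png',np.vstack([f,cv2.resize(b['frame'][100:300,195:445],(500,400))])[::1,:,::-1][:,:].repeat(1,0) if 0 else np.hstack([cv2.resize(f,(400,320)),cv2.resize(b['frame'][100:300,195:445],(400,320))])[:,:,::-1])"
```

```text
[ 3.48075961 -1.40251901 -3.45931865] [-0.42035356 -0.84984915  0.07714663] [-0.08935702  0.58127938 -0.09755616  1.96772244  0.09847509  0.59405072
 -1.07812146]
```

View pics/t1.png

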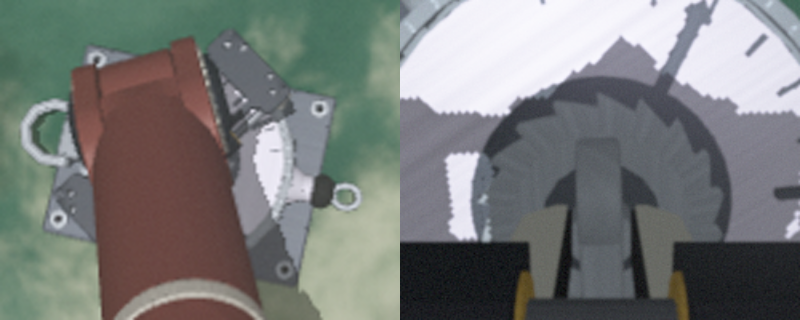

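The fingers straddle the wing, and the wing followed the turn. The pointer tip is at wrist pixel (387,103). I'll check the angle from that.

```bash
cat >> h.py <<'E'
def pang(d,u,v,z=61,c=(507.5,56)):
    t=onz(d,u,v,z)[:2]-c;p=1.25-(np.arctan2(t[1],t[0])+.237);return p,3*p,np.hypot(*t)
E
python3 -c "
from h import *
d=get('wrist');print(pang(d,387.5,103),pang(d,361,156))
f=d['frame'];cv2.imwrite('pics/w2.png',cv2.resize(f[40:240,180:500],(800,500),interpolation=cv2.INTER_CUBIC)[:,:,::-1])"
```

```text
(np.float64(0.7335425455866711), np.float64(2.2006276367600135), np.float64(76.32032650062538)) (np.float64(0.7543149741434164), np.float64(2.262944922430249), np.float64(45.36294161912181))
```

The key follows the gripper (≈2.2 rad). Continuing with this grip.

Emit:
jog_arm(
  moves=[
    [[0, 0, 0, 0, 0, 0.11], [0, 0, 0, 0, 0, 0.22], [0, 0, 0, 0, 0, 0.33], [0, 0, 0, 0, 0, 0.44], [0, 0, 0, 0, 0, 0.55], [0, 0, 0, 0, 0, 0.66], [0, 0, 0, 0, 0, 0.77], [0, 0, 0, 0, 0, 0.8]],
  ],
)

```text
t: 5.62
eef_pos: [507.8, 55.5, 88.5]
eef_rot: [0.001, 1.0, -0.028, 0.002]
contact_force: [4.5, -4.8, -5.1]
gripper_width: 18.0
grasp_force: 30.0
```

Emit:
jog_arm(
  moves=[
    [[0, 0, 0, 0, 0, 0.11], [0, 0, 0, 0, 0, 0.22], [0, 0, 0, 0, 0, 0.33], [0, 0, 0, 0, 0, 0.44], [0, 0, 0, 0, 0, 0.55], [0, 0, 0, 0, 0, 0.66], [0, 0, 0, 0, 0, 0.7], [0, 0, 0, 0, 0, 0.7]],
  ],
)

```text
t: 6.28
eef_pos: [507.3, 54.5, 88.5]
eef_rot: [0.001, 0.93, -0.368, 0.002]
contact_force: [4.6, -6.2, -4.2]
gripper_width: 18.1
grasp_force: 30.0
```

```bash
python3 -c "
from h import *
s=readout.state();print(s['contact_force'],s['moment'],s['qpos'])
q=s['eef_rot'];y=R.from_quat(np.r_[q[1:],q[0]]).as_matrix()[:,1];print(np.arctan2(y[1],y[0]))"
```

```text
[ 4.61853291 -6.18377001 -4.18633163] [-1.30746652 -1.00806035  0.15043478] [-0.37713821  0.60148377  0.33798924  1.97751288 -0.32565547  0.61162521
 -2.1509026 ]
-2.325000727561762
```

Releasing (the key should drop to 3.49) and lifting, then turning back about half a turn.

Emit:
jog_arm(
  moves=[
    [[0, 0, 0, 0, 0, 0], [0, 0, 0, 0, 0, 0], [0, 0, 0, 0, 0, 0], [0, 0, -2, 0, 0, 0], [0, 0, -4.5, 0, 0, 0], [0, 0, -5.5, 0, 0, -0.12], [0, 0, -5.5, 0, 0, -0.24], [0, 0, -5.5, 0, 0, -0.36]],
  ],
  jaw=5,
)

```text
t: 6.95
eef_pos: [505.4, 58.5, 144.4]
eef_rot: [-0.001, 0.982, -0.191, -0.0]
contact_force: [-0.5, 0.3, -0.5]
gripper_width: 50.0
grasp_force: 0.0
```

Emit:
jog_arm(
  moves=[
    [[0, 0, 0, 0, 0, -0.12], [0, 0, 0, 0, 0, -0.24], [0, 0, 0, 0, 0, -0.36], [0, 0, 0, 0, 0, -0.48], [0, 0, 0, 0, 0, -0.6], [0, 0, 0, 0, 0, -0.72], [0, 0, 0, 0, 0, -0.84], [0, 0, 0, 0, 0, -0.96]],
  ],
)

```text
t: 7.62
eef_pos: [504.7, 58.2, 143.5]
eef_rot: [-0.001, 0.959, 0.283, -0.001]
contact_force: [0.6, -0.2, -0.3]
gripper_width: 50.3
grasp_force: 0.0
```

Emit:
jog_arm(
  moves=[
    [[0, 0, 0, 0, 0, -0.12], [0, 0, 0, 0, 0, -0.24], [0, 0, 0, 0, 0, -0.36], [0, 0, 0, 0, 0, -0.48], [0, 0, 0, 0, 0, -0.6], [0, 0, 0, 0, 0, -0.72], [0, 0, 0, 0, 0, -0.84], [0, 0, 0, 0, 0, -0.96]],
  ],
)

```text
t: 8.28
eef_pos: [504.7, 57.9, 143.5]
eef_rot: [-0.001, 0.72, 0.694, -0.001]
contact_force: [0.6, 0.5, -0.6]
gripper_width: 49.8
grasp_force: 0.0
```

Emit:
jog_arm(
  moves=[
    [[0, 0, 0, 0, 0, -0.12], [0, 0, 0, 0, 0, -0.24], [0, 0, 0, 0, 0, -0.36], [0, 0, 0, 0, 0, -0.48], [0, 0, 0, 0, 0, -0.6], [0, 0, 0, 0, 0, -0.72], [0, 0, 0, 0, 0, -0.84], [0, 0, 0, 0, 0, -0.96]],
  ],
)

```text
t: 8.95
eef_pos: [504.8, 57.8, 143.6]
eef_rot: [-0.001, 0.318, 0.948, -0.0]
contact_force: [0.7, 0.3, -0.2]
gripper_width: 50.0
grasp_force: 0.0
```

Emit:
jog_arm(
  moves=[
    [[0, 0, 0, 0, 0, 0], [0, 0, 0, 0, 0, 0], [0, 0, 0, 0, 0, 0]],
  ],
)

```text
t: 9.2
eef_pos: [505.4, 57.5, 143.5]
eef_rot: [-0.0, 0.323, 0.947, -0.0]
contact_force: [1.1, -0.6, -0.4]
gripper_width: 50.3
grasp_force: 0.0
```

```bash
python3 -c "
from h import *
s=readout.state();print(s['qpos'],s['eef_pos'])
q=s['eef_rot'];y=R.from_quat(np.r_[q[1:],q[0]]).as_matrix()[:,1];print(np.arctan2(y[1],y[0]))
print(rel([507,56.5,88.5],0.99))
d=get('wrist');f=d['frame'];cv2.imwrite('pics/w3.png',f[:,:,::-1]);print(proj(d,[507,56.5,111]))"
```

```text
[ 0.21394914  0.54674004 -0.55095108  1.90865808  0.39098062  0.79440573
  0.36326754] [505.40581323  57.46879812 143.51334032]
0.9140037899678705
(array([-0.18874213,  0.02240879,  5.50121354]), array([-0.00030315, -0.00061868, -0.07599631]))
[322.10094282 226.82394357]
```

View pics/w3.png

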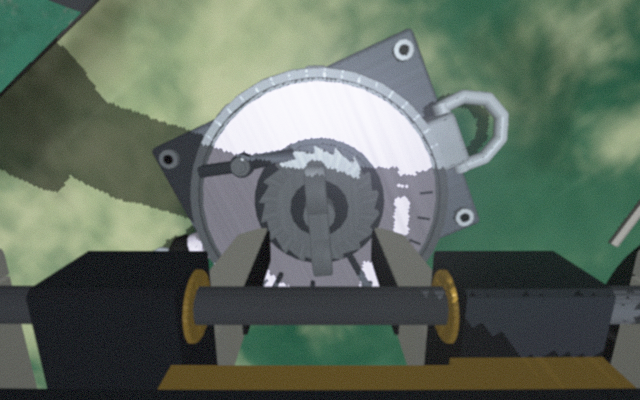

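The wing (column 316–322, rows 162–275) lies between the fingers, tilted about 0.05 rad as expected for key = 3.49. I'll regrip.

Emit:
jog_arm(
  moves=[
    [[-0.1, 0, 2.5, 0, 0, -0.07], [-0.15, 0, 5, 0, 0, -0.07], [-0.15, 0, 5.5, 0, 0, -0.07], [-0.15, 0, 5.5, 0, 0, -0.07], [-0.15, 0, 5.5, 0, 0, -0.07]],
  ],
)

```text
t: 9.67
eef_pos: [507.2, 56.8, 89.0]
eef_rot: [0.0, 0.288, 0.958, 0.0]
contact_force: [0.5, -0.5, 0.7]
gripper_width: 49.8
grasp_force: 0.0
```

Emit:
jog_arm(
  moves=[
    [[0, 0, 0, 0, 0, 0], [0, 0, 0, 0, 0, 0], [0, 0, 0, 0, 0, 0], [0, 0, 0, 0, 0, 0], [0, 0, 0, 0, 0, 0], [0, 0, 0, 0, 0, 0]],
  ],
  jaw=0,
)

```text
t: 10.17
eef_pos: [506.6, 55.4, 88.8]
eef_rot: [-0.0, 0.288, 0.957, -0.001]
contact_force: [-1.3, -2.0, 3.7]
gripper_width: 18.0
grasp_force: 30.0
```

Emit:
jog_arm(
  moves=[
    [[0, 0, 0, 0, 0, 0.11], [0, 0, 0, 0, 0, 0.22], [0, 0, 0, 0, 0, 0.33], [0, 0, 0, 0, 0, 0.44], [0, 0, 0, 0, 0, 0.55], [0, 0, 0, 0, 0, 0.66], [0, 0, 0, 0, 0, 0.77], [0, 0, 0, 0, 0, 0.8]],
  ],
)

```text
t: 10.83
eef_pos: [506.4, 54.8, 89.9]
eef_rot: [0.001, 0.64, 0.769, -0.002]
contact_force: [-3.8, -2.9, 11.5]
gripper_width: 12.1
grasp_force: 66.7
```

Emit:
jog_arm(
  moves=[
    [[0, 0, 0, 0, 0, 0.11], [0, 0, 0, 0, 0, 0.22], [0, 0, 0, 0, 0, 0.33], [0, 0, 0, 0, 0, 0.44], [0, 0, 0, 0, 0, 0.55], [0, 0, 0, 0, 0, 0.66], [0, 0, 0, 0, 0, 0.77], [0, 0, 0, 0, 0, 0.8]],
  ],
)

```text
t: 11.5
eef_pos: [505.8, 54.9, 89.9]
eef_rot: [0.001, 0.889, 0.459, -0.002]
contact_force: [-4.0, -4.3, 13.5]
gripper_width: 12.1
grasp_force: 67.1
```

```bash
python3 -c "
from h import *
s=readout.state();print(s['qpos'],s['contact_force'],s['moment'])
q=s['eef_rot'];y=R.from_quat(np.r_[q[1:],q[0]]).as_matrix()[:,1];print(np.arctan2(y[1],y[0]))
d=get('wrist');cv2.imwrite('pics/w4.png',d['frame'][:,:,::-1])"
```

```text
[-0.11869767  0.57769543 -0.05004915  1.96776512  0.05216326  0.59982131
 -0.82146465] [-3.95571766 -4.2717514  13.47072026] [-0.72509533  1.0726512   0.26244546]
-0.6176893279965222
```

View pics/w4.png

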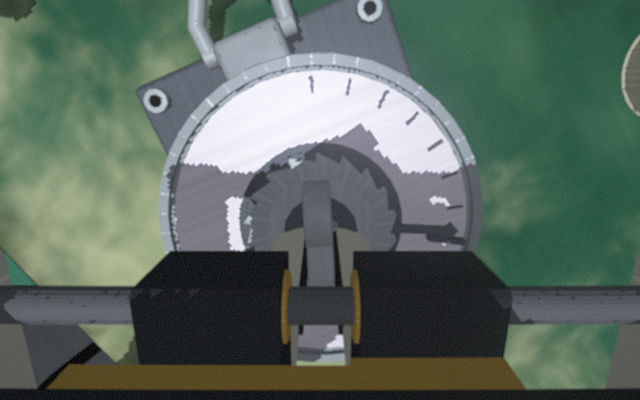

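The grip is now 12.1 mm wide and seated on the wing. The pointer tip is at (457,232).

```bash
python3 -c "
from h import *
d=get('wrist');print(pang(d,457,232),pang(d,457,232,c=(506,56)),pang(d,467,241),pang(d,430,227))"
```

```text
(np.float64(1.7170978720218795), np.float64(5.151293616065638), np.float64(78.4588398074576)) (np.float64(1.7049000634978295), np.float64(5.114700190493489), np.float64(79.60805581415862)) (np.float64(1.7758181542011298), np.float64(5.32745446260339), np.float64(85.47588968448046)) (np.float64(1.69016153007474), np.float64(5.07048459022422), np.float64(62.3342453539044))
```

Key ≈5.1, just short of the first rib. Turning 0.92 more brings it to ≈6.02, and on release it should settle at 5.93.

Emit:
jog_arm(
  moves=[
    [[0, 0, 0, 0, 0, 0.12], [0, 0, 0, 0, 0, 0.24], [0, 0, 0, 0, 0, 0.36], [0, 0, 0, 0, 0, 0.48], [0, 0, 0, 0, 0, 0.6], [0, 0, 0, 0, 0, 0.72], [0, 0, 0, 0, 0, 0.84], [0, 0, 0, 0, 0, 0.92]],
  ],
)

```text
t: 12.27
eef_pos: [505.5, 55.5, 89.9]
eef_rot: [0.0, 1.0, 0.016, -0.001]
contact_force: [-5.7, -3.3, 13.4]
gripper_width: 12.3
grasp_force: 67.4
```

Emit:
jog_arm(
  moves=[
    [[0, 0, 0, 0, 0, 0], [0, 0, 0, 0, 0, 0], [0, 0, 0, 0, 0, 0], [0, 0, 0, 0, 0, 0], [0, 0, -2, 0, 0, 0], [0, 0, -5, 0, 0, 0], [0, 0, -8, 0, 0, 0], [0, 0, -10, 0, 0, 0]],
  ],
  jaw=5,
)

```text
t: 12.93
eef_pos: [508.1, 56.7, 190.9]
eef_rot: [-0.0, 1.0, 0.019, 0.002]
contact_force: [0.4, 0.6, -0.4]
gripper_width: 49.8
grasp_force: 0.0
```

Emit:
jog_arm(
  moves=[
    [[0, 0, -2, 0, 0, -0.1], [0, 0, -4, 0, 0, -0.2], [0, 0, -4, 0, 0, -0.3], [0, 0, -4, 0, 0, -0.4], [0, 0, -4, 0, 0, -0.5], [0, 0, -4, 0, 0, -0.6], [0, 0, -4, 0, 0, -0.6], [0, 0, -4, 0, 0, -0.6]],
  ],
)

```text
t: 13.6
eef_pos: [507.0, 56.4, 228.4]
eef_rot: [-0.0, 0.95, 0.312, 0.0]
contact_force: [0.3, -0.2, 0.4]
gripper_width: 49.8
grasp_force: 0.0
```

```bash
python3 -c "
from h import *
d=get('wrist');cv2.imwrite('pics/w5.png',d['frame'][:,:,::-1])
c=np.array([507,56,61]);
for p in (1.75,1.862,1.978,2.094,2.15):
  t=1.25-p-.237;print(p,proj(d,c+80*np.array([np.cos(t),np.sin(t),0])))"
```

```text
1.75 [404.52620462 159.59489218]
1.862 [405.33605316 168.89528686]
1.978 [405.05214854 178.49482417]
2.094 [403.65237929 187.93445799]
2.15 [402.58876328 192.39824897]
```

View pics/w5.png

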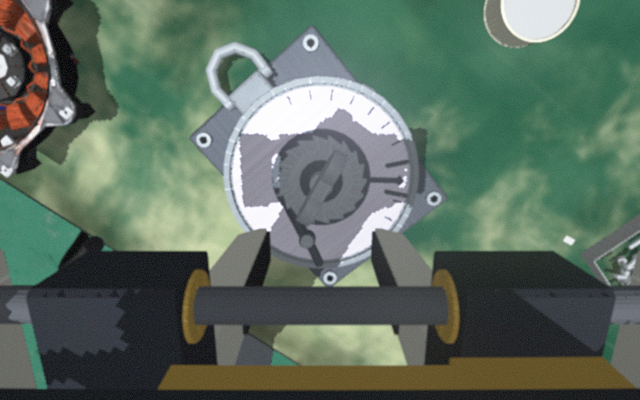

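The pointer at (400,180) lies between the two ribs, at (398,163) and (398,195). That is p≈1.98, as expected. The arm is clear, so I'll sign off.

```bash
python3 -c "
from bench import job
print(job.sign_off())"
```

```text
the job is handed in; nothing more can be done
None
```

The spring is wound and the job is handed in. In the last picture the pointer rests at about 1.98 rad, between the two long ribs; the gripper is clear and never went near the tray, hex key or tin, and the judge's verdict was not returned.

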